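# Slide bearing and ring nut into the nest plate

### The arm

A 6-joint arm with a two-finger parallel gripper is mounted at the origin on a cart in front of the work surface, level with it; the furniture and walls round the work are solid. World frame = base frame: x ahead of the robot, y to its left, z up, the work surface at z = 0. Lengths are in m, angles in rad, forces in N, time in s.
With the tool pointing down it reaches from about 0.25 to 0.85 m from the base axis. Payload 12.5 kg.
Tool frame: the origin (TCP) lies on the centre line of the jaws, within the pads' length; the fingertips stand 11 mm ahead of it and the grasp point (between the pads) lies 8 mm behind it; z points along the fingers, y is the line along which they close (so a half turn about z gives the same grasp; the last joint's range is limited). The gripper opens to 93 mm and grips with 3 to 60 N. Pads are 15 mm wide; open, the fingers measure 128 mm over their backs; the gripper's body (75 mm by 188 mm) begins 65 mm behind the grasp point.
Start: joints at [1.151, 0.351, 1.652, -0, 1.139, -0.085], TCP at [0.181, 0.519, 0.23] pointing down, gripper open.
Joint ranges: [-2.75, 2.75], [-0.79, 2.1], [0.01, 2.65], [-1.57, 4.71], [0.07, 3.14], [-2.87, 2.87]. Speed limits (rad/s): [2.22, 2.22, 2.79, 3.14, 3.14, 3.14].

### API

Orientations are given as [roll, pitch, yaw] about the fixed x, y, z axes, in that order (R = Rz(yaw) Ry(pitch) Rx(roll)).
In Python, from rig import robot gives the robot as it stands.
- The arm moves only by the tool jog_arm, never from a script. Its arguments are lists of equal length, an entry for each row: "slide": the shift along the tool's x, y, z in m, a list of three; "twist": the turn, a rotation vector about the tool's x, y, z in rad, a list of three. In form: {"slide": [[x, y, z], ...], "twist": [[ax, ay, az], ...]}. A call has 1 to 10 rows; each row shifts and turns the commanded pose from where the row before left it, along the tool's axes as they then stand; what a row does not reach is not made up. A row lasts 1/8 s, in which the tool goes at most 62.5 mm and 10.7 degrees, less where a joint would pass 70% of its speed; a pose out of reach is approached as far as the arm can. A call is refused whole if a number of a shift passes 0.0625 or a number of a turn 0.188, either way. A call with a gripper value outside its range is refused whole. "gripper" is the opening, from 0 (shut) to 1 (fully open), set as the call begins (left out, the last holds). The fingers move at their own pace and stop on an object; "newtons" is the grip in N (left out, the last holds). Time passes only in rows, so rows that do not move let the fingers close. It gives the time, the measured TCP pose, the force, the opening and the grip force at its end, in the units of the state.
- robot.get_obs(): the state, without advancing time (a new reading comes with each control period).
- robot.snapshot(name): name is "scene" or "side" or "wrist"; returns the picture (384x512x3 uint8, blue, green, red); there is no depth.
- robot.calibration(name): a dict with "fx", "fy", "cx", "cy" (pixels), "cam_to_world" (4x4, takes a point from camera to world coordinates). Camera axes: x right, y up, looking along -z (the intrinsics and any distortion apply to the point x, -y, -z); pixel columns grow to the right and rows downward; lengths in m; the calibration is good to about 2 mm. A picture is of the moment at which its call begins: read the wrist's pose just before it. calibration takes no time and is no camera call; for the wrist camera it gives the pose at the moment of the call.
- robot.finish_job(): hands the job in; it is judged then, once.
Trained networks look in the newest picture that a camera, given by its name, has taken for a name from the list of things; names that differ only in an ending like _2 or _b are one class to them, and where a whole thing is asked for, a point or a joint stands for the part that bears it (a point fixed in the world has none). Each returns a list of dicts, best first, with "score" (0 to 1); they miss things now and then, are a little off and sometimes report something else, mostly with a low value. They report only what shows in the picture. A call takes as long as a camera call. They do not tell look-alikes from the thing itself.
- robot.find_in(camera, thing): "bbox" ([left, top, width, height] in pixels, round what is visible of it).
- robot.cut_out(camera, thing): "mask" (384x512 bool, what is visible of it) and "bbox" ([left, top, width, height] in pixels, round what is visible of it).
- robot.spot_point(camera, thing): "location" ([row, column] in pixels: a listed point, or the origin of a listed thing).
The state is a dict: "time_s": time; "joints": joint angles; "dq": joint speeds; "joint_efforts": joint torques, N m; "eef_pos": TCP position; "orientation": TCP orientation; "ft_force": force on the tool from outside, world axes, zero at the start; "ft_torque": the same for the moment, N m; "opening": opening from 0.0 (shut) to 1.0 (fully open); "grasp_force": force on a finger pad.
Only numpy, scipy, OpenCV 4.12 (cv2) and the standard library are available. Lean on these libraries where they do the work, as an engineer would, in place of code of your own. Each camera call takes 0.05 s, during which the arm holds its last target. There are 200 camera calls.

### The job

A ball bearing and a slotted ring nut lie loose on top of the steel nest plate. Push each one across the plate with the fingertips until it drops over the rim into its own recess, the bearing into the large one and the ring nut into the small one, and lies flat on the bottom. Never pick either of them up off the plate or stand it on edge, and leave the things lying round the plate where they are.

Things in the scene. Friction and masses are not known exactly. Their poses are not given: they have to be found in the camera images.
- nest: Plain steel nest plate fixed to the bench, 210 (its x) x 260 (its y) x 24 mm. Origin at the centre of its underside on the bench, z up; the flat deck is 24 mm above the origin. Two round recesses with small chamfers lie side by side in its far (+x) half; the near (-x) half is plain deck where the bearing and the ring nut start, each some way in front of its own recess and clear of it.
- big_recess (a point): Centre of the mouth of the large recess, at deck height. Diameter 74 mm, 16 mm deep, flat bottom. At (45, 55) mm in the plate's x, y. For the bearing.
- small_recess (a point): Centre of the mouth of the small recess, at deck height. Diameter 52 mm, 10 mm deep, flat bottom. At (45, -65) mm in the plate's x, y. For the ring nut.
- bearing: Dark steel ball bearing, a disc 70 mm in diameter and 20 mm thick, about 0.25 kg, lying flat and loose on the deck. Origin at the centre of its underside, z up. Seated, it stands 4 mm above the deck and has 2 mm of play all round. Pushed over the rim, it tips front edge first about 12 mm before the recess centre and falls flat when it reaches the centre.
- ring_nut: Grey steel slotted ring nut, a disc with a hole, 48 mm in diameter and 12 mm thick, about 0.12 kg, lying flat and loose on the deck. Origin at the centre of its underside, z up. Seated, it stands 2 mm above the deck and has 2 mm of play all round. It tips over the rim about 10 mm before the recess centre.
- thread_lock: Bystander: small red bottle with a black cap, 31 mm in diameter, 79 mm tall, standing on the bench to the left (+y) of the plate. Origin at the centre of its underside.
- alu_block: Bystander: aluminium block 35 x 75 x 30 mm with two dark holes, on the bench to the right (-y) of the plate. Origin at the centre of its underside.
- flange: Bystander: dark steel flange, 93 mm in diameter, 32 mm tall, on the bench beyond the plate. Origin at the centre of its underside.
- wrench: Bystander: small combination wrench, 25 x 159 x 6 mm, lying along its y, on the bench to the left (+y) of the plate, in front of the bottle. Origin at the centre of its underside.
Mind the look-alikes: they are no part of the job. There is more than one size of the bearing; the job needs the middle-sized.

How it is judged:
At the end, for the whole second after the job is handed in: The bearing lies at rest in the large recess and the ring nut in the small one, each within 4 mm of the recess centre, its underside within 2 mm of the recess bottom, and level within 0.06 rad (z of bearing in the frame of nest below 0.01 m and horizontal distance between bearing and big_recess below 0.004 m and angle between each of bearing, ring_nut's own z axis and vertical below 0.06 rad and linear speed of each of bearing, ring_nut below 0.01 m/s and z of ring_nut in the frame of nest below 0.016 m and horizontal distance between ring_nut and small_recess below 0.004 m); the robot touches nothing.
It fails at once if the bearing or the ring nut is lifted more than 8 mm off the deck (z of any of bearing, ring_nut in the frame of nest above 0.032 m).
It fails at once if the bearing or the ring nut is stood on edge (tilted more than 0.7 rad) (angle between any of bearing, ring_nut's own z axis and vertical above 0.7 rad).
It fails at once if the bottle, block, flange or wrench beside the plate is moved more than 15 mm (distance of any of thread_lock, alu_block, flange, wrench from where it was at the start of the episode above 0.015 m).
It also fails if it takes over 58 s, if anything falls off the work surface, if the arm or the gripper's body presses on something with over 40 N, if the wrist force passes 120 N, or if a joint passes its speed limit or range.

## Working session

There is one attempt and no reset: what is moved stays moved. The work goes in short steps, Python scripts to look and compute and a tool call to move; the robot and the scene stay as the last step left them, time stands still between calls to the robot, and variables do not carry over. Pictures are saved under pics/ and viewed, at most 10 in all, crops included, and the job is handed in when it is done.

Besides the shell and the picture viewer there is one more tool, called after "Request:" as name(argument=value, ...) on one line, values as JSON. jog_arm: Moves the arm, as the interface text tells. Its arguments: {"type":"object","properties":{"slide":{"type":"array"},"twist":{"type":"array"},"gripper":{"type":"number"},"newtons":{"type":"number"}},"required":["slide","twist"]}

```bash
mkdir -p pics
cat > h.py <<'E'
import numpy as np, cv2
from rig import robot
def w2p(cam,P,c=None):
    c=c or robot.calibration(cam); T=np.linalg.inv(np.array(c["cam_to_world"]))
    p=T[:3,:3]@np.array(P,float)+T[:3,3]
    return np.array([c["cx"]+c["fx"]*p[0]/-p[2], c["cy"]+c["fy"]*-p[1]/-p[2]])
def p2w(cam,u,v,z,c=None):
    c=c or robot.calibration(cam); T=np.array(c["cam_to_world"])
    d=T[:3,:3]@np.array([(u-c["cx"])/c["fx"],-(v-c["cy"])/c["fy"],-1]); o=T[:3,3]
    return o+d*(z-o[2])/d[2]
E
python3 - <<'E'
from h import *
print(robot.get_obs())
ims=[robot.snapshot(n) for n in("scene","side")]
for n in("scene","side"):
    c=robot.calibration(n); print(n,{k:(np.round(v,3).tolist()) for k,v in c.items()})
    for t in("bearing","ring_nut","nest","big_recess","small_recess"):
        try:
            for r in robot.spot_point(n,t)[:4]: print(t,r["location"],round(r["score"],2))
        except Exception as e: print(t,e)
cv2.imwrite("pics/a.png",cv2.resize(np.array(ims[0]),(768,576))); cv2.imwrite("pics/b.png",cv2.resize(np.array(ims[1]),(768,576)))
E
```

```text
{'time_s': 0.0, 'joints': array([ 1.15139587e+00,  3.51271506e-01,  1.65241479e+00,  7.86622328e-06,
        1.13910061e+00, -8.45861203e-02]), 'dq': array([-0.00060724, -0.00136791, -0.00099965, -0.00027052,  0.00050044,
       -0.00038887]), 'joint_efforts': array([ 2.25204699e-04, -4.97327113e+01, -2.85247600e+01,  6.98399660e-02,
        2.58023600e-02, -8.93808215e-05]), 'eef_pos': array([0.18055891, 0.51916906, 0.22908564]), 'orientation': array([-3.14040327e+00, -1.08012077e-04,  2.80677496e+00]), 'ft_force': array([ 0.2041922 , -0.09733538,  1.22789612]), 'ft_torque': array([ 0.01878252, -0.00226397,  0.00790617]), 'grasp_force': 0.0, 'opening': 1.0029751022727196}
scene {'fx': 355.931, 'fy': 355.931, 'cx': 254.042, 'cy': 187.808, 'cam_to_world': [[0.564, 0.581, -0.587, 0.058], [-0.826, 0.408, -0.389, -0.282], [0.014, 0.704, 0.71, 0.69], [0.0, 0.0, 0.0, 1.0]]}
bearing [199.8, 258.2] 0.93
bearing [184.9, 201.5] 0.67
bearing [232.7, 165.4] 0.61
ring_nut [248.3, 279.6] 0.6
nest [218.1, 285.0] 0.77
big_recess [194.8, 287.6] 0.86
big_recess [243.4, 280.9] 0.64
small_recess [227.0, 314.8] 0.73
side {'fx': 474.015, 'fy': 474.015, 'cx': 253.035, 'cy': 186.945, 'cam_to_world': [[-0.987, 0.112, -0.116, 0.463], [-0.161, -0.654, 0.739, 0.939], [0.007, 0.748, 0.664, 0.828], [0.0, 0.0, 0.0, 1.0]]}
bearing [190.6, 269.4] 0.83
bearing [247.2, 336.1] 0.82
bearing [252.7, 264.5] 0.73
bearing [202.0, 203.9] 0.6
ring_nut [161.4, 300.9] 0.49
ring_nut [152.7, 266.1] 0.19
nest [175.2, 268.8] 0.94
big_recess [172.7, 239.4] 0.86
big_recess [164.8, 298.7] 0.34
small_recess [152.0, 266.2] 0.9
```

View pics/a.png

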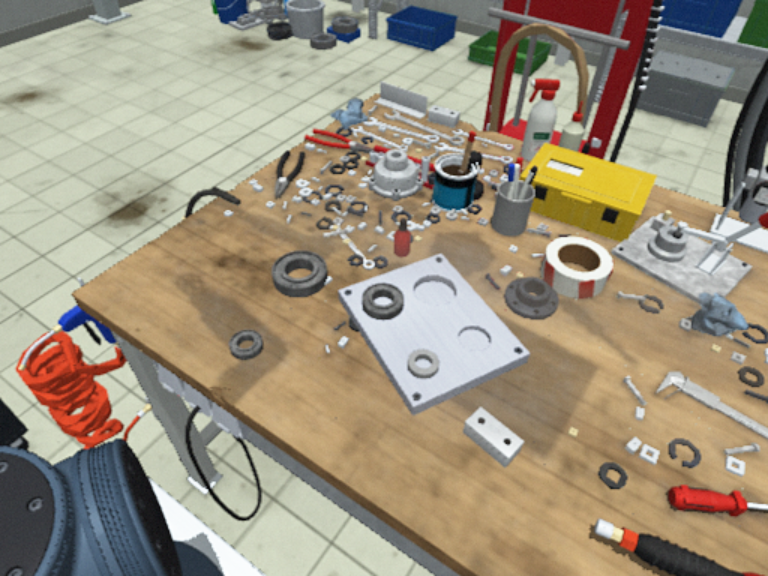

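View pics/b.png

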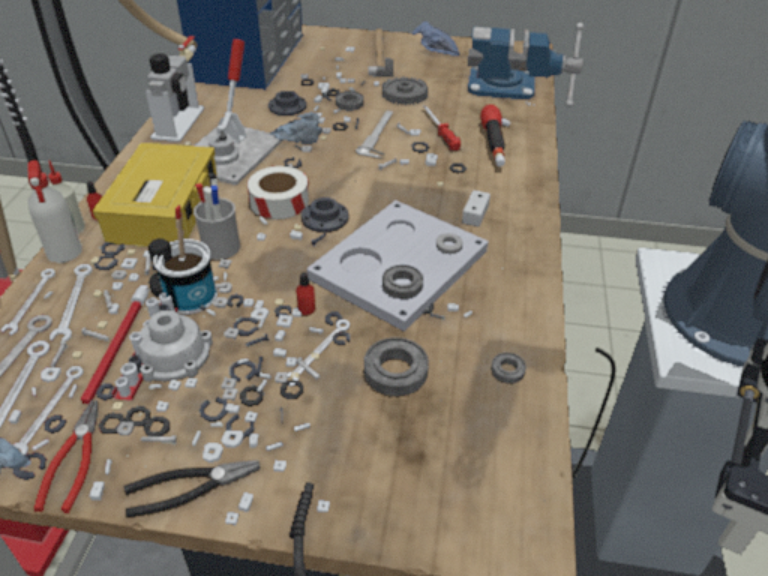

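The scene view shows the middle-sized bearing at about (255,200) px on the plate and the ring nut at about (282,242). The side view shows them at (269,187) and (299,161). The larger and smaller bearings lie on the bench. Next I fit silhouettes to the masks.

```bash
cat > fit.py <<'E'
from h import *
from scipy.optimize import minimize
W={"nest":None,"bearing":(.035,.020),"ring_nut":(.024,.012)}
def hullpts(t,p,deck=.024):
    if t=="nest":
        c,s=np.cos(p[2]),np.sin(p[2])
        return [(p[0]+c*x-s*y,p[1]+s*x+c*y,z) for x in(-.105,.105) for y in(-.13,.13) for z in(0,.024)]
    r,h=W[t]; a=np.linspace(0,2*np.pi,40,endpoint=False)
    return [(p[0]+r*np.cos(q),p[1]+r*np.sin(q),z) for q in a for z in(deck,deck+h)]
def sil(cam,c,t,p,S=8):
    P=np.array([w2p(cam,q,c) for q in hullpts(t,p)])
    m=np.zeros((384,512),np.uint8); h=cv2.convexHull((P*256).astype(np.int32))
    cv2.fillConvexPoly(m,h,255,cv2.LINE_AA,8); return m/255.
def masks(t,cams,near):
    out=[]
    for cam in cams:
        rs=robot.cut_out(cam,t)
        rs=[r for r in rs if np.hypot(r["bbox"][0]+r["bbox"][2]/2-near[cam][0],r["bbox"][1]+r["bbox"][3]/2-near[cam][1])<14]
        if not rs: print("no",t,cam); continue
        m=np.array(rs[0]["mask"]).astype(np.uint8); cs,_=cv2.findContours(m,0,2)
        if t!="nest" :
            h=cv2.convexHull(np.vstack(cs)); cv2.fillConvexPoly(m,h,1)
        else:
            h=cv2.convexHull(max(cs,key=cv2.contourArea)); cv2.fillConvexPoly(m,h,1)
        out.append((cam,robot.calibration(cam),m.astype(float)))
    return out
def fit(t,ms,p0):
    f=lambda p:sum(np.abs(sil(cam,c,t,p)-m).sum()/m.sum() for cam,c,m in ms)
    sc=np.array([.01,.01,.1])[:len(p0)]
    best=min((minimize(lambda q:f(np.array(p0)+q*sc),[0]*len(p0),method="Nelder-Mead",options=dict(initial_simplex=np.vstack([np.zeros(len(p0)),k*np.eye(len(p0))]),xatol=.01,fatol=1e-4)) for k in(1,-1)),key=lambda r:r.fun)
    return np.array(p0)+best.x*sc,best.fun
E
python3 - <<'E'
from fit import *
for cam in("scene","side"): robot.snapshot(cam)
loc={"scene":{"big":(287.6,194.8),"small":(314.8,227)},"side":{"big":(239.4,172.7),"small":(266.2,152)}}
P={k:np.mean([p2w(c,*loc[c][k],.024)[:2] for c in loc],0) for k in("big","small")}
for k in P: print(k,[p2w(c,*loc[c][k],.024)[:2].round(4) for c in loc])
d=P["big"]-P["small"]; yaw=np.arctan2(d[1],d[0])-np.pi/2
R=lambda a:np.array([[np.cos(a),-np.sin(a)],[np.sin(a),np.cos(a)]])
n0=[*((P["big"]+P["small"])/2-R(yaw)@[.045,-.005]),yaw]; print("n0",n0)
near={"nest":{"scene":(289,221),"side":(265,175)},"bearing":{"scene":(255,200),"side":(269,187)},"ring_nut":{"scene":(282,242),"side":(299,161)}}
res={}
for t in("nest","bearing","ring_nut"):
    ms=masks(t,("scene","side"),near[t])
    p0=n0 if t=="nest" else p2w("scene",*near[t]["scene"],.034)[:2]
    res[t],f=fit(t,ms,p0); print(t,res[t].round(4),f)
    for m in ms: print("  only",m[0],fit(t,[m],res[t]))
n=res["nest"]
for k,v in(("bearing",[.045,.055]),("ring_nut",[.045,-.065])):
    g=n[:2]+R(n[2])@v; print(k,"goal",g.round(4),"inplate",(R(n[2]).T@(res[k]-n[:2])).round(4),"delta",(g-res[k]).round(4))
for t in("thread_lock","flange","alu_block","wrench"):
    for cam in("scene","side"):
        for r in robot.spot_point(cam,t)[:1]: print(t,cam,p2w(cam,r["location"][1],r["location"][0],0).round(3),r["score"])
E
```

```text
big [array([ 0.6378, -0.0036]), array([ 0.6479, -0.0061])]
small [array([ 0.5836, -0.1107]), array([ 0.5907, -0.1071])]
n0 [np.float64(0.5777173755325904), np.float64(-0.03120122211303717), np.float64(-0.4915803170358939)]
nest [ 0.582  -0.0323 -0.4845] 0.055979807245085056
  only scene (array([ 0.58282321, -0.03138464, -0.49059559]), np.float64(0.01843137254901961))
  only side (array([ 0.58059527, -0.03452444, -0.48079881]), np.float64(0.02574468012815939))
bearing [0.5645 0.0487] 0.3286150380853679
  only scene (array([0.56568358, 0.04971941]), np.float64(0.07592131315066744))
  only side (array([0.56225927, 0.04676367]), np.float64(0.2380289991748202))
ring_nut [ 0.4967 -0.0708] 0.5814178505443609
  only scene (array([ 0.49743266, -0.07066942]), np.float64(0.13405247485813812))
  only side (array([ 0.49437132, -0.07442811]), np.float64(0.43164300202839756))
bearing goal [ 0.6475 -0.0046] inplate [-0.0533  0.0636] delta [ 0.083  -0.0533]
ring_nut goal [ 0.5916 -0.1108] inplate [-0.0576 -0.0738] delta [ 0.0949 -0.04  ]
thread_lock scene [0.721 0.11  0.   ] 0.75
thread_lock side [0.72  0.102 0.   ] 0.81
flange side [ 0.747 -0.16   0.   ] 0.55
alu_block scene [ 0.456 -0.21   0.   ] 0.88
alu_block side [ 0.446 -0.211  0.   ] 0.84
wrench scene [0.674 0.206 0.   ] 0.71
wrench side [0.676 0.204 0.   ] 0.69
```

Request:
jog_arm(slide=[[0, 0, 0], [0, 0, 0], [-0.038, -0.0134, 0], [-0.038, -0.0134, 0], [-0.038, -0.0134, 0], [-0.038, -0.0134, 0], [-0.038, -0.0134, 0], [-0.038, -0.0134, 0], [-0.038, -0.0134, 0], [-0.038, -0.0134, 0]], twist=[[0, 0, 0.118], [0, 0, 0.118], [0, 0, 0], [0, 0, 0], [0, 0, 0], [0, 0, 0], [0, 0, 0], [0, 0, 0], [0, 0, 0], [0, 0, 0]], gripper=0.54)

```text
time_s: 2.65
eef_pos: [0.3793, 0.2639, 0.2298]
orientation: [3.141, 0.0, 2.571]
ft_force: [0.7, 0.7, -0.5]
opening: 0.541
grasp_force: 0.0
```

Request:
jog_arm(slide=[[-0.038, -0.0134, 0], [-0.038, -0.0134, 0], [-0.038, -0.0134, 0], [-0.038, -0.0134, 0], [-0.038, -0.0134, 0], [-0.03, -0.0134, 0.02], [0, 0, 0.03], [0, 0, 0.03], [0, 0, 0], [0, 0, 0]], twist=[[0, 0, 0], [0, 0, 0], [0, 0, 0], [0, 0, 0], [0, 0, 0], [0, 0, 0], [0, 0, 0], [0, 0, 0], [0, 0, 0], [0, 0, 0]])

```text
time_s: 3.9
eef_pos: [0.5208, 0.0786, 0.1507]
orientation: [3.141, 0.001, 2.571]
ft_force: [0.1, 0.6, 0.2]
opening: 0.539
grasp_force: 0.0
```

```bash
cat > to.py <<'E'
import sys
from h import *
# to.py x y z yaw : slide needed (after turning to yaw)
x,y,z,w=map(float,sys.argv[1:5]); o=robot.get_obs(); p=o["eef_pos"]; r=o["orientation"]
d=np.array([x,y,z])-p
print("at",p.round(4),r.round(3),"open",round(o["opening"],3),"t",o["time_s"],"f",o["ft_force"].round(1))
print("twist z",round((r[2]-w+np.pi)%(2*np.pi)-np.pi,4),"slide",np.round([d[0]*np.cos(w)+d[1]*np.sin(w),d[0]*np.sin(w)-d[1]*np.cos(w),-d[2]],4))
E
python3 to.py .5255 .0744 .040 2.571
python3 - <<'E'
from h import *
im=robot.snapshot("wrist"); c=robot.calibration("wrist"); im=np.ascontiguousarray(im)
for P in((.5655,.0492,.044),(.6480,-.0045,.024),(.4970,-.0707,.036),(.5918,-.1102,.024)):
    cv2.drawMarker(im,tuple(int(v) for v in w2p("wrist",P,c).round()),(0,0,255),0,10)
for g,r,z in(((.6480,-.0045),.037,.024),((.5655,.0492),.035,.044),((.4970,-.0707),.024,.036),((.5918,-.1102),.026,.024)):
    q=np.array([w2p("wrist",(g[0]+r*np.cos(a),g[1]+r*np.sin(a),z),c) for a in np.linspace(0,6.28,40)]); cv2.polylines(im,[q.round().astype(np.int32)],True,(0,255,0),1)
cv2.imwrite("pics/c.png",cv2.resize(im,(768,576)))
E
```

```text
at [0.5208 0.0786 0.1507] [3.141e+00 1.000e-03 2.571e+00] open 0.539 t 3.9 f [0.1 0.6 0.2]
twist z -0.0001 slide [-0.0062 -0.001   0.1107]
```

View pics/c.png

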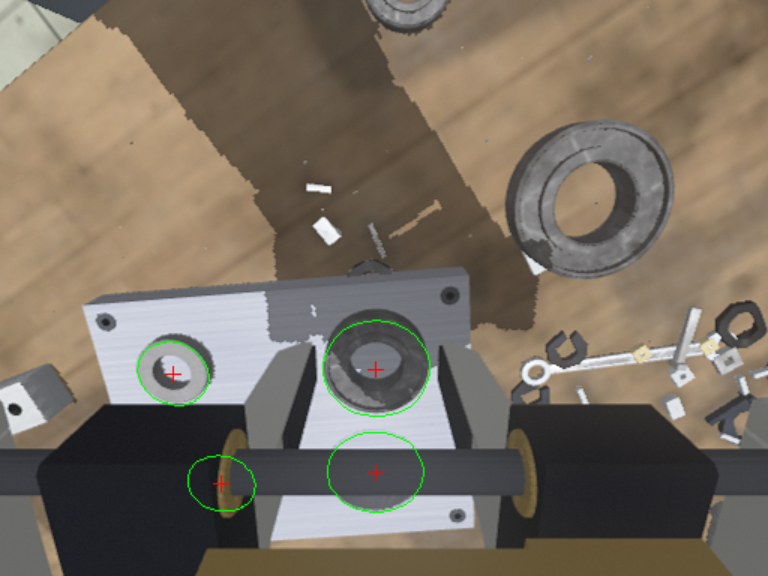

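The green outlines sit on the bearing (376,368), the ring nut (173,372) and both recesses, so the measurements hold. Descending behind the bearing.

Request:
jog_arm(slide=[[-0.006, -0.001, 0.037], [0, 0, 0.037], [0, 0, 0.037], [0, 0, 0], [0, 0, 0]], twist=[[0, 0, 0], [0, 0, 0], [0, 0, 0], [0, 0, 0], [0, 0, 0]])

```text
time_s: 4.58
eef_pos: [0.5255, 0.0745, 0.0403]
orientation: [3.141, 0.001, 2.571]
ft_force: [0.5, -0.5, 0.6]
opening: 0.539
grasp_force: 0.0
```

Request:
jog_arm(slide=[[-0.005, 0, 0], [-0.008, 0, 0], [-0.008, 0, 0], [-0.008, 0, 0], [-0.008, 0, 0], [-0.008, 0, 0], [-0.008, 0, 0], [-0.008, 0, 0], [-0.005, 0, 0], [0, 0, 0]], twist=[[0, 0, 0], [0, 0, 0], [0, 0, 0], [0, 0, 0], [0, 0, 0], [0, 0, 0], [0, 0, 0], [0, 0, 0], [0, 0, 0], [0, 0, 0]])

```text
time_s: 5.82
eef_pos: [0.5806, 0.0384, 0.0388]
orientation: [-3.142, -0.0, 2.57]
ft_force: [-2.1, 0.5, 2.2]
opening: 0.539
grasp_force: 2.0
```

```bash
python3 to.py .6211 .0128 .040 2.571
python3 - <<'E'
from fit import *
im=np.ascontiguousarray(robot.snapshot("scene")); im2=np.ascontiguousarray(robot.snapshot("side"))
a=im[150:290,200:370]; b=im2[110:240,180:350]
cv2.imwrite("pics/d.png",np.hstack([cv2.resize(a,(400,400)),cv2.resize(b,(400,400))]))
E
```

```text
at [0.5806 0.0384 0.0388] [-3.142 -0.     2.57 ] open 0.539 t 5.825 f [-2.1  0.5  2.2]
twist z -0.0005 slide [-0.0479  0.0003 -0.0012]
```

View pics/d.png

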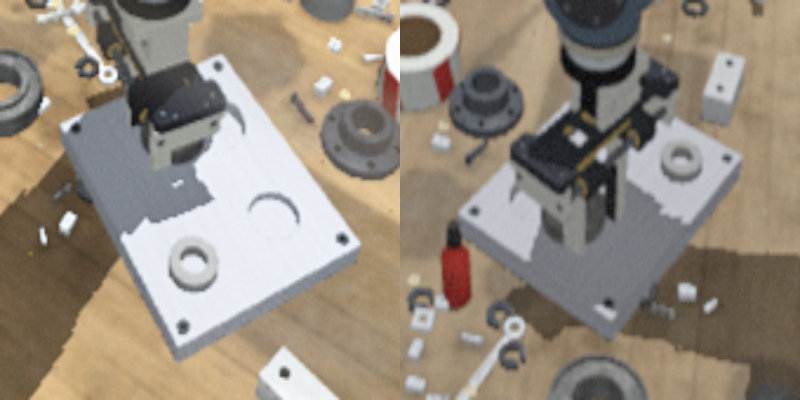

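The crops show the bearing cradled between the fingers and heading for the large recess, with the ring nut untouched. I keep pushing.

Request:
jog_arm(slide=[[-0.006, 0, -0.0012], [-0.006, 0, 0], [-0.006, 0, 0], [-0.006, 0, 0], [-0.005, 0, 0], [-0.005, 0, 0], [-0.005, 0, 0], [-0.004, 0, 0], [-0.004, 0, 0], [0, 0, 0]], twist=[[0, 0, 0], [0, 0, 0], [0, 0, 0], [0, 0, 0], [0, 0, 0], [0, 0, 0], [0, 0, 0], [0, 0, 0], [0, 0, 0], [0, 0, 0]])

```text
time_s: 7.18
eef_pos: [0.6202, 0.0131, 0.0398]
orientation: [3.141, 0.0, 2.571]
ft_force: [-0.1, 0.3, 0.0]
opening: 0.541
grasp_force: 0.3
```

```bash
python3 to.py .6211 .0128 .040 2.571
python3 - <<'E'
from fit import *
im=np.ascontiguousarray(robot.snapshot("scene")); im2=np.ascontiguousarray(robot.snapshot("side"))
a=im[150:290,200:370]; b=im2[110:240,180:350]
cv2.imwrite("pics/e.png",np.hstack([cv2.resize(a,(400,400)),cv2.resize(b,(400,400))]))
E
```

```text
at [0.6202 0.0131 0.0398] [3.141 0.    2.571] open 0.541 t 7.175 f [-0.1  0.3  0. ]
twist z -0.0004 slide [-0.001   0.0002 -0.0002]
```

View pics/e.png

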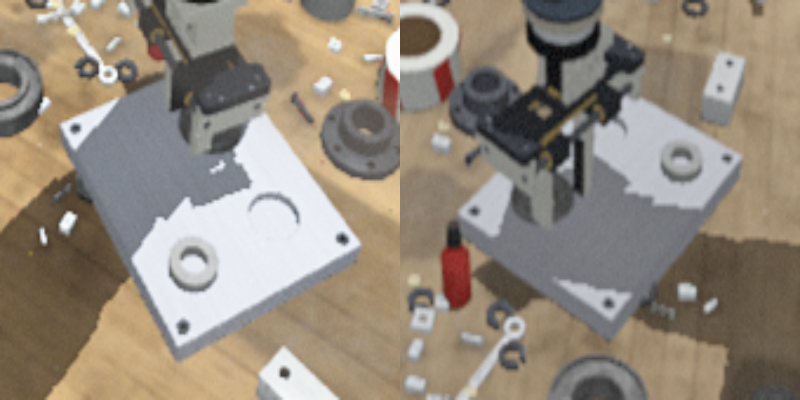

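Request:
jog_arm(slide=[[-0.002, 0, 0], [-0.001, 0, 0], [0, 0, 0]], twist=[[0, 0, 0], [0, 0, 0], [0, 0, 0]])

```text
time_s: 7.65
eef_pos: [0.6225, 0.0117, 0.0399]
orientation: [3.142, 0.0, 2.571]
ft_force: [0.1, 1.1, 0.4]
opening: 0.541
grasp_force: 0.0
```

Request:
jog_arm(slide=[[0.012, 0, 0], [0, 0, -0.03], [0, 0, -0.04], [0.02, 0, -0.04], [0.0625, 0.0, 0], [0.0625, 0, 0], [0, 0, 0]], twist=[[0, 0, 0], [0, 0, 0], [0, 0, 0], [0, 0, 0], [0, 0, -0.092], [0, 0, -0.092], [0, 0, 0]], gripper=0.54)

```text
time_s: 8.52
eef_pos: [0.4833, 0.0931, 0.1497]
orientation: [-3.141, -0.002, 2.758]
ft_force: [1.1, 0.1, 0.0]
opening: 0.542
grasp_force: 0.0
```

```bash
python3 to.py .4614 -.0562 .040 2.755
python3 - <<'E'
from fit import *
im=np.ascontiguousarray(robot.snapshot("scene")); im2=np.ascontiguousarray(robot.snapshot("side"))
a=im[150:290,200:370]; b=im2[110:240,180:350]
cv2.imwrite("pics/f.png",np.hstack([cv2.resize(a,(400,400)),cv2.resize(b,(400,400))]))
E
```

```text
at [0.4833 0.0931 0.1497] [-3.141e+00 -2.000e-03  2.758e+00] open 0.542 t 8.525 f [1.1 0.1 0. ]
twist z 0.0034 slide [-0.036  -0.1466  0.1097]
```

View pics/f.png

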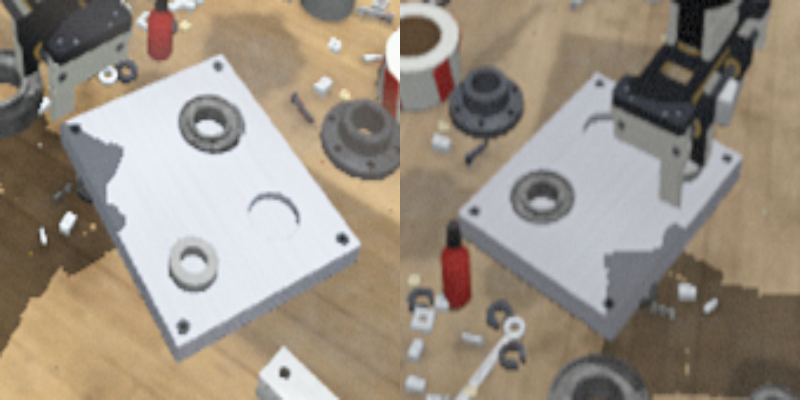

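The bearing lies flat in the large recess. Now the ring nut.

Request:
jog_arm(slide=[[-0.012, -0.049, 0], [-0.012, -0.049, 0], [-0.012, -0.0486, 0.02], [0, 0, 0.03], [0, 0, 0.03], [0, 0, 0.03], [0, 0, 0], [0, 0, 0]], twist=[[0, 0, 0.003], [0, 0, 0], [0, 0, 0], [0, 0, 0], [0, 0, 0], [0, 0, 0], [0, 0, 0], [0, 0, 0]], gripper=0.37)

```text
time_s: 9.62
eef_pos: [0.466, -0.0581, 0.0406]
orientation: [3.141, 0.001, 2.751]
ft_force: [-0.3, 0.0, 0.7]
opening: 0.371
grasp_force: 0.0
```

```bash
python3 to.py .5692 -.1010 .0395 2.755
python3 - <<'E'
from fit import *
im=np.ascontiguousarray(robot.snapshot("scene")); im2=np.ascontiguousarray(robot.snapshot("side"))
a=im[150:290,200:370]; b=im2[110:240,180:350]
cv2.imwrite("pics/g.png",np.hstack([cv2.resize(a,(400,400)),cv2.resize(b,(400,400))]))
E
```

```text
at [ 0.466  -0.0581  0.0406] [3.141e+00 1.000e-03 2.751e+00] open 0.371 t 9.625 f [-0.3  0.   0.7]
twist z -0.0038 slide [-0.1118 -0.0008  0.0011]
```

View pics/g.png

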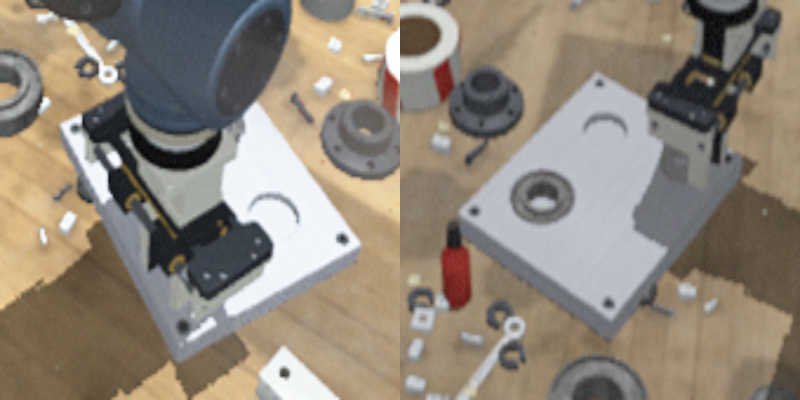

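The fingers are down behind the ring nut, so I push it now.

Request:
jog_arm(slide=[[-0.005, 0, 0.001], [-0.007, 0, 0], [-0.007, 0, 0], [-0.007, 0, 0], [-0.007, 0, 0], [-0.007, 0, 0], [-0.007, 0, 0], [-0.007, 0, 0], [-0.006, 0, 0], [0, 0, 0]], twist=[[0, 0, -0.004], [0, 0, 0], [0, 0, 0], [0, 0, 0], [0, 0, 0], [0, 0, 0], [0, 0, 0], [0, 0, 0], [0, 0, 0], [0, 0, 0]])

```text
time_s: 10.98
eef_pos: [0.5212, -0.0805, 0.0388]
orientation: [3.142, 0.001, 2.756]
ft_force: [-0.0, 0.1, 0.1]
opening: 0.372
grasp_force: 0.0
```

```bash
python3 to.py .5692 -.1010 .0395 2.755
python3 - <<'E'
from fit import *
im=np.ascontiguousarray(robot.snapshot("scene")); im2=np.ascontiguousarray(robot.snapshot("side"))
a=im[150:290,200:370]; b=im2[110:240,180:350]
cv2.imwrite("pics/i.png",np.hstack([cv2.resize(a,(400,400)),cv2.resize(b,(400,400))]))
E
```

```text
at [ 0.5212 -0.0805  0.0388] [3.142e+00 1.000e-03 2.756e+00] open 0.372 t 10.975 f [-0.   0.1  0.1]
twist z 0.0007 slide [-0.0522 -0.0009 -0.0007]
```

View pics/i.png

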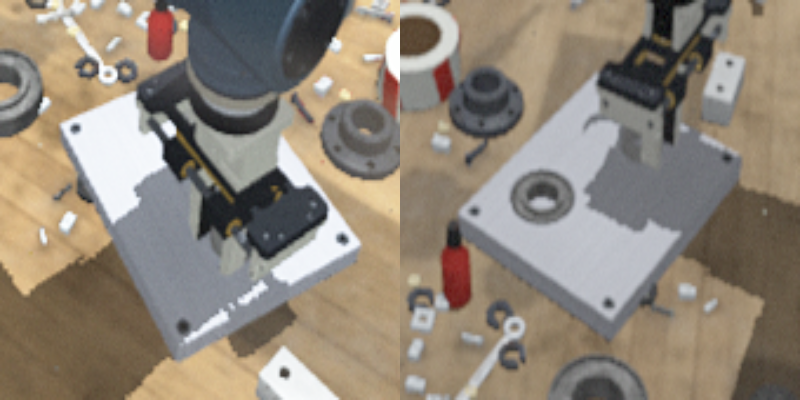

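The ring nut no longer shows at its start position, so it has moved with the fingers. I finish the push, then back off.

Request:
jog_arm(slide=[[-0.006, 0, -0.0007], [-0.006, -0.0009, 0], [-0.006, 0, 0], [-0.006, 0, 0], [-0.006, 0, 0], [-0.006, 0, 0], [-0.006, 0, 0], [-0.005, 0, 0], [-0.005, 0, 0], [0, 0, 0]], twist=[[0, 0, 0], [0, 0, 0], [0, 0, 0], [0, 0, 0], [0, 0, 0], [0, 0, 0], [0, 0, 0], [0, 0, 0], [0, 0, 0], [0, 0, 0]])

```text
time_s: 12.32
eef_pos: [0.5689, -0.1009, 0.0395]
orientation: [3.142, 0.0, 2.756]
ft_force: [-0.4, 0.0, -0.7]
opening: 0.372
grasp_force: 0.0
```

Request:
jog_arm(slide=[[-0.002, 0, 0], [-0.001, 0, 0], [0, 0, 0], [0.012, 0, 0], [0, 0, -0.03], [0, 0, -0.04], [0.02, 0, -0.04], [0.0625, 0, -0.02], [0.0625, 0, 0], [0.0625, 0, 0]], twist=[[0, 0, 0], [0, 0, 0], [0, 0, 0], [0, 0, 0], [0, 0, 0], [0, 0, 0], [0, 0, 0], [0, 0, 0], [0, 0, 0], [0, 0, 0]])

```text
time_s: 13.58
eef_pos: [0.368, -0.0196, 0.1684]
orientation: [3.142, 0.0, 2.756]
ft_force: [-0.6, 0.3, 0.8]
opening: 0.368
grasp_force: 0.0
```

```bash
python3 to.py .5692 -.1010 .0395 2.755
python3 - <<'E'
from fit import *
im=np.ascontiguousarray(robot.snapshot("scene")); im2=np.ascontiguousarray(robot.snapshot("side"))
a=im[150:290,200:370]; b=im2[110:240,180:350]
cv2.imwrite("pics/j.png",np.hstack([cv2.resize(a,(400,400)),cv2.resize(b,(400,400))]))
E
```

```text
at [ 0.368  -0.0196  0.1684] [3.142 0.    2.756] open 0.368 t 13.575 f [-0.6  0.3  0.8]
twist z 0.0006 slide [-0.217   0.0004  0.1289]
```

View pics/j.png

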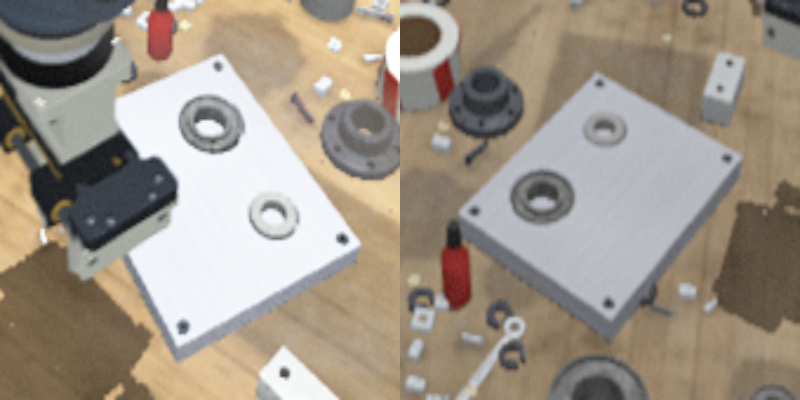

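Both parts look seated. One numeric check before handing in.

Run:
```python
import fit; from fit import *
near={"bearing":{"scene":(289,193),"side":(240,174)},"ring_nut":{"scene":(316,225),"side":(267,151)}}
for c in("scene","side"): robot.snapshot(c)
for t,zs,g in(("bearing",(.028,.044),(.648,-.0045)),("ring_nut",(.026,.036),(.5918,-.1102))):
    ms=masks(t,("scene","side"),near[t])
    for zt in zs:
        r=fit.W[t][0]; fit.W[t]=(r,zt-.024)
        print(t,zt,[(fit.fit(t,[m],g)[0]-g).round(4) for m in ms],[round(fit.fit(t,[m],g)[1],3) for m in ms])
```

```text
no bearing sideTraceback (most recent call last):
  File "<stdin>", line 7, in <module>
AttributeError: 'function' object has no attribute 'W'
```

Run:
```python
from fit import *
near={"bearing":{"scene":(289,193),"side":(240,174)},"ring_nut":{"scene":(316,225),"side":(267,151)}}
for c in("scene","side"): robot.snapshot(c)
for t,zs,g in(("bearing",(.028,.044),(.648,-.0045)),("ring_nut",(.026,.036),(.5918,-.1102))):
    ms=masks(t,("scene","side"),near[t])
    for zt in zs:
        W[t]=(W[t][0],zt-.024)
        for m in ms: p,f=fit(t,[m],g); print(t,zt,m[0],(p-g).round(4),round(f,3))
```

```text
bearing 0.028 scene [-0.0018  0.0001] 0.079
bearing 0.028 side [-0.0033  0.0019] 0.125
bearing 0.044 scene [-0.0038  0.0002] 0.345
bearing 0.044 side [-0.0039  0.0017] 0.466
ring_nut 0.026 scene [-0.0011 -0.0008] 0.109
ring_nut 0.026 side [-0.0038 -0.0008] 0.413
ring_nut 0.036 scene [-0.0019 -0.0013] 0.329
ring_nut 0.036 side [-0.0052  0.0032] 0.836
```

Both parts fit the seated height far better than deck height and sit at their recess centres, so I hand in.

```bash
python3 -c "
from rig import robot
print(robot.finish_job())"
```

```text
the job is handed in; nothing more can be done
None
```

I pushed the bearing into the large recess and the ring nut into the small one, the last pictures show both seated flat, and I handed the job in at about 14 s of the 58 s allowed; no verdict came back.

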